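Pack two sample tubes in the transport case and close it

ROBOT

A 6-joint arm with a two-finger parallel gripper is mounted at the origin on the work surface. World frame = base frame: x ahead of the robot, y to its left, z up, the work surface at z = 0. Lengths are in m, angles in rad, forces in N, time in s.
With the tool pointing down it reaches from about 0.425 to 0.95 m from the base axis. Payload 3.5 kg.
Tool frame: the origin (TCP) lies midway between the tips of the shut fingers; the grasp point (between the pads) lies 19 mm behind it; z points along the fingers, y is the line along which they close (so a half turn about z gives the same grasp; the last joint's range is limited). The gripper opens to 85 mm and grips with 20 to 120 N. Pads are 22 mm wide; open, the fingers measure 114 mm over their backs; the gripper's body (76 mm by 85 mm) begins 54 mm behind the grasp point. The pads swing forward as they close: fully open they stand 13 mm farther back than shut.
Start: joints at [-1.315, 0.286, 1.577, -0, 1.279, -0.15], TCP at [0.266, -0.62, 0.231] pointing down, gripper open.
Joint ranges: [-2.77, 2.77], [-0.9, 2.22], [0.21, 2.48], [-1.53, 4.67], [0.24, 2.81], [-2.84, 2.84]. Speed limits (rad/s): [2.79, 2.79, 3.14, 3.14, 3.14, 3.14].

INTERFACE

Orientations are given as a unit quaternion [x, y, z, w].
In Python, from plant import ctrl gives the robot as it stands.
- The arm moves only by the tool move_arm, never from a script. Its argument "plan" is a list of rows, each an object of numbers: "x", "y", "z": the shift along the tool's x, y, z in m; "yaw": the turn about the tool's z in rad; "fingers": the closure, from 0 (fully open) to 1 (shut). In form: [{"x": .., "y": .., "z": .., "yaw": .., "fingers": ..}, ...]. A call has 1 to 5 rows; each row is the pose to reach, as a shift and turn from the pose commanded when the call began, along the tool's axes at that moment; what a row does not reach only later rows make up. A row lasts 1/10 s, in which the tool goes at most 50 mm and 8.59 degrees, less where a joint would pass 70% of its speed; a pose out of reach is approached as far as the arm can. A call with a gripper value outside its range is refused whole. The fingers move at their own pace and stop on an object; "force" is the grip in N (left out, the last holds). Time passes only in rows, so rows that repeat a pose let the fingers close. It gives the time, the measured TCP pose, the force, the opening and the grip force at its end, in the units of the state.
- ctrl.get_state(): the state, without advancing time (a new reading comes with each control period).
- ctrl.read_camera(name): name is "side" or "top" or "wrist"; returns the picture (480x640x3 uint8, red, green, blue); there is no depth.
- ctrl.camera_model(name): a dict with "intrinsics" (3x3 intrinsics, pixels), "distortion" ([k1, k2, p1, p2, k3] as OpenCV has them; the pictures are not rectified), "cam_to_world" (4x4, takes a point from camera to world coordinates); the wrist camera has in their place "tool_from_camera" (4x4, takes a point from camera to tool coordinates, whose origin is the TCP and whose axes are the flange's). Camera axes: x right, y up, looking along -z (the intrinsics and any distortion apply to the point x, -y, -z); pixel columns grow to the right and rows downward; lengths in m; the calibration is good to about 2 mm. A picture is of the moment at which its call begins: read the wrist's pose just before it. camera_model takes no time and is no camera call.
- ctrl.sign_off(): hands the job in; it is judged then, once.
The state is a dict: "time": time; "qpos": joint angles; "dq": joint speeds; "joint_efforts": joint torques, N m; "eef_pos": TCP position; "tcp_rot": TCP orientation; "contact_force": force on the tool from outside, world axes, zero at the start; "wrist_torque": the same for the moment, N m; "opening": opening from 0.0 (shut) to 1.0 (fully open); "finger_force": force on a finger pad.
Only numpy, scipy, OpenCV 4.12 (cv2) and the standard library are available. Lean on these libraries where they do the work, as an engineer would, in place of code of your own. Each camera call takes 0.05 s, during which the arm holds its last target. There are 200 camera calls.

TASK

Lay the thick tube in the wide pair of saddles and the thin tube in the narrow pair inside the open transport case, each lowered in rather than dropped and lying level in both of its V-notches. Then swing the case's lid down, without slamming it, until it is fully closed. Leave the bottle, the cup, the black tube rack and the test cassette standing where they are.

Things in the scene. Friction and masses are not known exactly. Their poses are not given: they have to be found in the camera images.
- case: White open transport case fixed to the bench, 156 (x) x 152 (y) x 54 mm high, walls 4 mm, floor 8 mm thick. Origin: centre of its underside. Its front is its -x side, its lid is hinged along its +x rim. Inside are two pairs of black V-saddles, one nearer the front (at case x about -33 mm) and one nearer the hinge (at about +23 mm); which pair is which varies.
- lid (a joint): Angle of the lid (rad): 0 closed flat on the rim, grows as it opens; starts past upright at 1.7 to 1.95, limit 2.1. The lid is a grey frame with a clear window, 156 x 152 x 8 mm (frame bar 30 mm wide along the free edge), with no handle. Its stiff hinge keeps it where it is left; it takes about 2 N at the free edge to move.
- lid_hinge (a point): Point on the hinge axis, middle of the lid's width, 54.5 mm above the bench (underside of the closed lid). The lid extends from it 156 mm along its own -x; its outer face is 8 mm along its own +z. Own y is the hinge axis.
- lid_edge (a point): Middle of the lid's free edge, on the outer face: 156 mm along -x and 8 mm along +z of the lid from the hinge.
- cradle_wide: Fixed wide pair of black 90-degree V-saddles on the case's floor, for the thick tube. Origin: on the case's floor (8 mm above the bench) midway between the two saddles. The saddles are 8 mm thick and stand at 26 mm either way along its y (free gap 44 mm); notch 26 mm wide at its mouth, which is 22 mm above the origin. The thick tube lies along y with its axis 28.8 mm above the origin when seated.
- cradle_narrow: Fixed narrow pair of black 90-degree V-saddles, for the thin tube, made likewise (26 mm either way along its y): notch 15 mm wide at its mouth, which is 28 mm above the origin; the thin tube's axis is 31.8 mm above the origin when seated.
- tube_thick: Loose thick grey-white sample tube, diameter 28 mm, 115 mm long with its hexagonal white cap (14 mm long, 30 mm across flats) at the +y end. Origin: on the axis at mid length; y runs along the tube. Starts lying on the rubber mat. Either end may face either way in the saddles.
- tube_thin: Loose thin grey-white sample tube, diameter 16 mm, 120 mm long with its hexagonal white cap (14 mm long, 18 mm across flats) at the +y end. Origin: on the axis at mid length; y runs along the tube. Starts lying on the rubber mat.
- tray: Black rubber mat fixed to the bench, 200 x 160 x 6 mm, on which both tubes start. Origin: centre of its underside.
- bottle: Bystander: brown bottle, 56 mm across, 125 mm tall, near one end of the tubes. Origin: centre of its underside.
- cup: Bystander: small white cup, 56 mm across, 50 mm tall, beside the case. Origin: centre of its underside.
- rack: Bystander: black rack full of small tubes, 60 (x) x 100 (y) x 94 mm tall. Origin: centre of its underside.
- cassette: Bystander: white test cassette lying flat on the bench beside the mat, 24 x 70 x 6 mm. Origin: centre of its underside.
There are look-alikes about, which are no part of the job. There is more than one size of the case; the job needs the larger. Leave any pink look-alike of the tube_thick alone.

How it is judged:
On the way, in this order (a step that is already met when the one before it is completed fails the run):
1. both tubes lie released and level in their own saddles (x of tube_thick in the frame of cradle_wide between -0.004 and 0.004 m and y of tube_thick in the frame of cradle_wide between -0.016 and 0.016 m and z of tube_thick in the frame of cradle_wide between 0.0258 and 0.0318 m and angle between the y axis of tube_thick and the y axis of cradle_wide, either way round below 0.06 rad and contact force between the fingers and tube_thick below 0.05 N and linear speed of each of tube_thick, tube_thin below 0.03 m/s and x of tube_thin in the frame of cradle_narrow between -0.004 and 0.004 m and y of tube_thin in the frame of cradle_narrow between -0.016 and 0.016 m and z of tube_thin in the frame of cradle_narrow between 0.0288 and 0.0348 m and angle between the y axis of tube_thin and the y axis of cradle_narrow, either way round below 0.06 rad and contact force between the fingers and tube_thin below 0.05 N), for 0.2 s.
2. the lid is fully closed (value of joint lid below 0.03 rad and velocity of joint lid above -0.1 rad/s), for 0.2 s.
At the end, for the whole second after the job is handed in: The thick tube lies in the wide saddles and the thin tube in the narrow ones, each released and at rest, its axis within 4 mm sideways, 3 mm in height and 0.06 rad of the seated pose and its middle within 16 mm of the saddles' middle; the lid is closed to within 0.03 rad (all of step 1 and all of step 2); the robot touches nothing.
It fails at once if the lid is slammed (closes faster than 3 rad/s) (velocity of joint lid below -3 rad/s).
It fails at once if a tube is dropped (free fall beyond 0.8 m/s) ((linear speed of tube_thick above 0.8 m/s and contact force between anything else and tube_thick below 0.01 N) or (linear speed of tube_thin above 0.8 m/s and contact force between anything else and tube_thin below 0.01 N)).
It fails at once if a bystander is pushed more than 30 mm from its place or tipped over (distance of any of bottle, cup, rack, cassette from where it was at the start of the episode above 0.03 m or angle between any of bottle, cup, rack, cassette's own z axis and vertical above 0.5 rad).
It also fails if it takes over 72 s, if anything falls off the work surface, if the arm or the gripper's body presses on something with over 40 N, if the wrist force passes 120 N, or if a joint passes its speed limit or range.

## Working session

There is one attempt and no reset: what is moved stays moved. The work goes in short steps, Python scripts to look and compute and a tool call to move; the robot and the scene stay as the last step left them, time stands still between calls to the robot, and variables do not carry over. Pictures are saved under pics/ and viewed, at most 10 in all, crops included, and the job is handed in when it is done.

Besides the shell and the picture viewer there is one more tool, called after ">>>" as name([rows], argument=value, ...), one row to a line, values as JSON. move_arm: Moves the arm, as the interface text tells. Its arguments: {"type":"object","properties":{"plan":{"type":"array"},"force":{"type":"number"}},"required":["plan"]}

```bash
ls; mkdir -p pics; cat > h.py <<'E'
import numpy as np, cv2
from plant import ctrl
def save(n,f,crop=None,s=1):
    im=ctrl.read_camera(n)[:,:,::-1]
    cv2.imwrite('pics/raw_'+f,im)
    if crop: im=im[crop[1]:crop[3],crop[0]:crop[2]]
    if s!=1: im=cv2.resize(im,None,fx=s,fy=s,interpolation=cv2.INTER_CUBIC)
    cv2.imwrite('pics/'+f,im); return im
def mats(n):
    m=ctrl.camera_model(n)
    return np.array(m['intrinsics']),np.array(m['distortion']),np.array(m['cam_to_world'])
def ray(n,px):
    K,d,T=mats(n)
    u=cv2.undistortPoints(np.array(px,float).reshape(-1,1,2),K,d).reshape(-1,2)
    v=np.c_[u[:,0],-u[:,1],-np.ones(len(u))]@T[:3,:3].T
    return T[:3,3],v
def onz(n,px,z):
    o,v=ray(n,px); z=np.broadcast_to(z,len(v)); return o+v*((z-o[2])/v[:,2])[:,None]
def proj(n,P):
    K,d,T=mats(n)
    c=(np.atleast_2d(P)-T[:3,3])@T[:3,:3]; c=c*[1,-1,-1]
    return cv2.projectPoints(c.reshape(-1,1,3),np.zeros(3),np.zeros(3),K,d)[0].reshape(-1,2)
E
python3 - <<'E'
from h import *
a=save('top','top0.png');b=save('side','side0.png')
print(ctrl.get_state())
for n in('top','side'):
    K,d,T=mats(n);print(K,d,T)
print(ctrl.camera_model('wrist'))
E
```

```text
pics
{'time': 0.1, 'qpos': array([-1.31501829e+00,  2.87116626e-01,  1.57803998e+00, -1.81524092e-05,
        1.27862650e+00, -1.50021870e-01]), 'dq': array([ 0.00059665, -0.00166561, -0.00507635,  0.00039673,  0.00026467,
       -0.00040557]), 'joint_efforts': array([ 1.05094234e-03, -4.07292473e+01, -2.93698204e+01, -1.61212361e-04,
        3.39420978e-03,  8.44096888e-06]), 'eef_pos': array([ 0.26631372, -0.61958543,  0.23005406]), 'tcp_rot': array([ 9.79485210e-01,  2.01513088e-01, -6.65631001e-05, -1.09323746e-03]), 'contact_force': array([-1.128012  , -0.60334433, -0.41959663]), 'wrist_torque': array([ 0.02399436,  0.02684955, -0.07999529]), 'finger_force': 0.0, 'opening': 1.001715096019524}
[[597.28751434   0.         319.32203617]
 [  0.         597.28751434 237.06232852]
 [  0.           0.           1.        ]] [-0.09114472  0.          0.          0.          0.        ] [[-0.02651675  0.98340453 -0.17947812  0.36787851]
 [-0.99954354 -0.02868314 -0.00948577  0.00544338]
 [-0.01447634  0.17914466  0.98371623  1.05605345]
 [ 0.          0.          0.          1.        ]]
[... 309 characters left out ...]
199  0.66137871  0.72902077]
 [ 0.          0.          0.          1.        ]]
{'intrinsics': array([[416.88160623,   0.        , 321.7901985 ],
       [  0.        , 416.88160623, 246.64284747],
       [  0.        ,   0.        ,   1.        ]]), 'distortion': array([-0.09884663,  0.        ,  0.        ,  0.        ,  0.        ]), 'tool_from_camera': array([[ 6.38332222e-04,  9.60637379e-01,  2.77804642e-01,
         6.97194748e-02],
       [ 9.99999683e-01, -4.81268094e-04, -6.33567164e-04,
         4.40691406e-04],
       [-4.74929788e-04,  2.77804959e-01, -9.60637382e-01,
        -1.42839136e-01],
       [ 0.00000000e+00,  0.00000000e+00,  0.00000000e+00,
         1.00000000e+00]])}
```

View pics/top0.png

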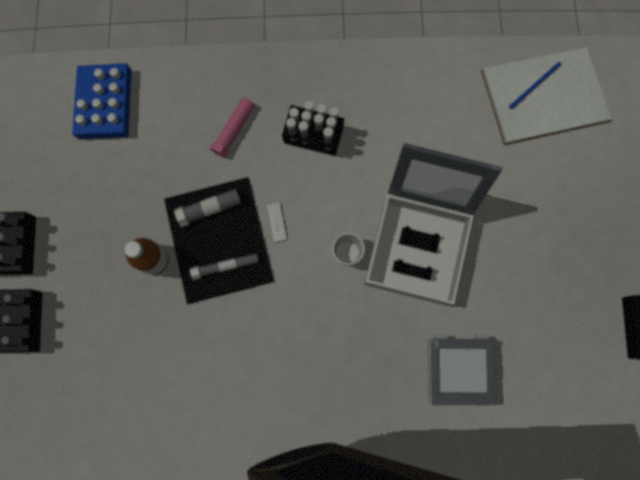

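View pics/side0.png

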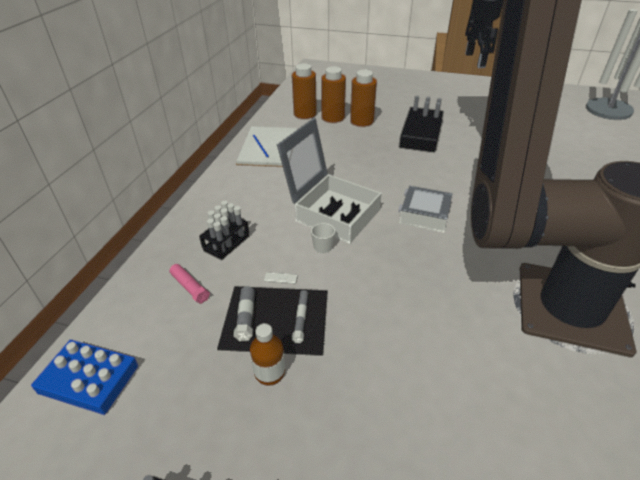

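The top view (up = +x, left = +y) shows:
- **Tubes:** thick candidates are the grey-white one on the mat at (207,207) and the pink look-alike at (233,127). The thin tube is at (224,265).
- **Cases:** candidates are the open larger one at (425,245) and the small closed one at (466,370).
- **Saddles:** the wide pair looks to be near the hinge at (420,239), the narrow pair at the front at (413,270).

I choose the mat tubes and the open case, and will check them in one crop.

```bash
python3 - <<'E'
from h import *
im=cv2.imread('pics/raw_top0.png')
a=cv2.resize(im[170:310,155:285],None,fx=3,fy=3,interpolation=cv2.INTER_CUBIC)
b=cv2.resize(im[170:310,360:490],None,fx=3,fy=3,interpolation=cv2.INTER_CUBIC)
c=np.clip(np.hstack([a,b]).astype(float)*1.7,0,255)
cv2.imwrite('pics/crop.png',c)
E
```

```text
[ WARN:0@0.363] global loadsave.cpp:1063 imwrite_ Unsupported depth image for selected encoder is fallbacked to CV_8U.
```

View pics/crop.png

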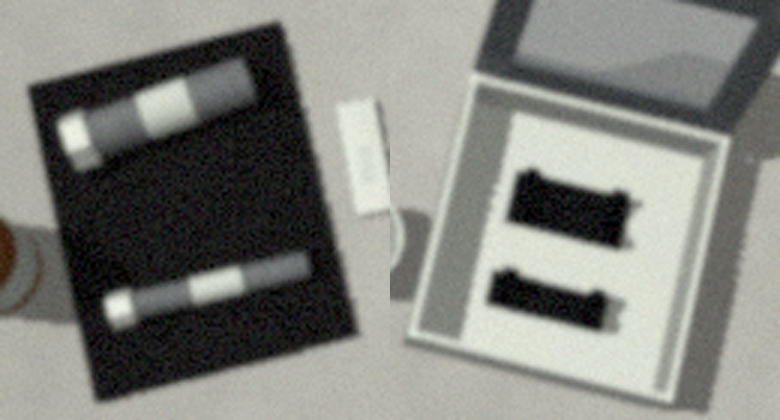

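Crop confirms it: thick tube with hex cap at left (76,142)–(250,82), and the thin tube below it. The rear saddle pair is broader (wide), the front one narrow, and case rim corners are visible. Now I'll measure.

```bash
cat >> h.py <<'E'
from scipy.optimize import least_squares
def fit2(model,n,px,p0,z):
    def T(p): c,s=np.cos(p[2]),np.sin(p[2]); return np.c_[model[:,:2]@np.array([[c,s],[-s,c]])+p[:2],np.broadcast_to(z,len(model))]
    r=least_squares(lambda p:(proj(n,T(p))-px).ravel(),p0); return r.x,np.abs(r.fun).max(),T(r.x)
E
python3 - <<'E'
from h import *
im=cv2.imread('pics/raw_top0.png');g=im.max(2)
# tubes: brighter than mat inside mat
mat=np.array([[165+4,196],[246,181],[271-3,279],[189,299]])
m=np.zeros_like(g);cv2.fillConvexPoly(m,mat,255)
t=((g>45)&(m>0)).astype(np.uint8)
t=cv2.morphologyEx(t,cv2.MORPH_OPEN,np.ones((3,3)))
n,lab,st,c=cv2.connectedComponentsWithStats(t)
for i in range(1,n):
    if st[i,4]<100: continue
    ys,xs=np.where(lab==i);P=np.c_[xs,ys].astype(np.float32)
    rc=cv2.minAreaRect(P)
    b=cv2.boxPoints(rc);
    e=[np.linalg.norm(b[0]-b[1]),np.linalg.norm(b[1]-b[2])]
    if e[0]<e[1]: A=(b[0]+b[1])/2;B=(b[2]+b[3])/2
    else: A=(b[1]+b[2])/2;B=(b[0]+b[3])/2
    z=0.02 if min(e)>16 else .014
    W=onz('top',[A,B],z);
    d=W[1]-W[0];print(st[i],rc,A,B,W.mean(0).round(4),np.linalg.norm(d).round(4),np.arctan2(d[1],d[0]).round(3))
px=np.array([[388,195],[474.3,215.7],[454,304],[365.7,282.7]])
M=np.array([[78,76],[78,-76],[-78,-76],[-78,76]])/1000
p,e,_=fit2(M,'top',px,[.38,-.15,0],.054);print('case',p,e)
c,s=np.cos(p[2]),np.sin(p[2]);R=np.array([[c,-s],[s,c]])
for x,z in((.023,.03),(-.033,.036)):
    for y in(.026,-.026):
        q=p[:2]+R@[x,y];print('sadd',q,proj('top',[*q,z]))
# lid angle: free edge corners px (top view)
s0=ctrl.get_state();print(s0['eef_pos'])
mc=onz('top',[[207,207],[142,253],[349,250],[278,222]],[.02,.1,.05,.006]);print(mc)
lp=np.array([[404.5,145.5],[499,167]])
def lid(a,pp):
    h=pp[:2];v=np.array([-.156*np.cos(a)+.008*np.sin(a)*1,0]); 
    x=.078-.156*np.cos(a)+.008*np.sin(a); z=.0545+.156*np.sin(a)+.008*np.cos(a)
    return np.array([[*(p[:2]+R@[x,y]),z] for y in(.076,-.076)])
for a in(1.7,1.75,1.8,1.85,1.9,1.95): print(a,proj('top',lid(a,p)).round(1),proj('side',lid(a,p)).round(1))
E
```

```text
[174 190  65  37 992] ((206.60003662109375, 207.80001831054688), (19.606117248535156, 66.40782928466797), 71.56504821777344) [238.10004 197.30002] [175.10004 218.30002] [0.6161 0.2158 0.02  ] 0.1188 1.87
[189 255  68  25 637] ((222.78805541992188, 264.5213317871094), (12.783306121826172, 69.09895324707031), 74.24882507324219) [256.0402  255.14252] [189.53592 273.90015] [0.5137 0.1874 0.014 ] 0.1222 1.821
case [ 0.52547455 -0.15652112 -0.28003794] 0.7658759404457669
sadd [ 0.55476478 -0.13789097] [[406.98572175 234.72483774]]
sadd [ 0.54039239 -0.18786531] [[435.9561301  242.00073078]]
sadd [ 0.50094626 -0.12241301] [[400.10151828 265.07237659]]
sadd [ 0.48657387 -0.17238735] [[429.49925831 272.50104089]]
[ 0.26631372 -0.61958543  0.23005406]
[[ 0.61747608  0.21507766  0.02      ]
 [ 0.52423226  0.30605661  0.1       ]
 [ 0.52754664 -0.03483806  0.05      ]
 [ 0.58914585  0.08911703  0.006     ]]
1.7 [[402.2 151.3]
 [502.1 176. ]] [[281.1 144. ]
 [318.2 116.7]]
1.75 [[403.2 146.9]
 [502.7 171.5]] [[278.4 143.7]
 [315.6 116.6]]
1.8 [[404.2 142.6]
 [503.3 167.2]] [[275.7 143.6]
 [313.  116.5]]
1.85 [[405.1 138.6]
 [503.8 163. ]] [[273.2 143.6]
 [310.5 116.7]]
1.9 [[405.9 134.7]
 [504.2 159. ]] [[270.7 143.8]
 [308.1 117. ]]
1.95 [[406.7 131.1]
 [504.5 155.3]] [[268.3 144.2]
 [305.7 117.4]]
```

```bash
cat >> h.py <<'E'
def psi(s):
    q=s['tcp_rot']; return 2*np.arctan2(q[1],q[0])
def to(*wps):
    s=ctrl.get_state(); p=s['eef_pos']; a=psi(s)
    print('t',round(s['time'],2),'p',p.round(4),'psi',round(a,4),'F',s['contact_force'].round(2),'open',round(s['opening'],3))
    for (x,y,z,b) in wps:
        d=np.array([x,y,z])-p; dy=(a-b+np.pi)%(2*np.pi)-np.pi
        print(dict(x=round(float(d[:2]@[np.cos(a),np.sin(a)]),4),y=round(float(d[:2]@[np.sin(a),-np.cos(a)]),4),z=round(float(-d[2]),4),yaw=round(float(dy),4)))
E
python3 - <<'E'
from h import *
to((.43,-.22,.23,1.1),(.55,.06,.22,1.87),(.616,.216,.15,1.87))
print(onz('side',[[268,372],[323,243]],[0.,0]),onz('top',[[137,250]],[.125]))
E
```

```text
t 0.1 p [ 0.2663 -0.6196  0.2301] psi 0.4058 F [-1.13 -0.6  -0.42] open 1.002
{'x': 0.3081, 'y': -0.3025, 'z': 0.0001, 'yaw': -0.6942}
{'x': 0.5289, 'y': -0.5124, 'z': 0.0101, 'yaw': -1.4642}
{'x': 0.6511, 'y': -0.6297, 'z': 0.0801, 'yaw': -1.4642}
[[ 0.5292151   0.31466906  0.        ]
 [ 0.53189531 -0.04390439  0.        ]] [[0.52522574 0.30648769 0.125     ]]
```

>>> move_arm([
  {"x": 0.529,"y": -0.512,"z": 0.01,"yaw": -1.464,"fingers": 0},
  {"x": 0.529,"y": -0.512,"z": 0.01,"yaw": -1.464,"fingers": 0},
  {"x": 0.529,"y": -0.512,"z": 0.01,"yaw": -1.464,"fingers": 0},
  {"x": 0.529,"y": -0.512,"z": 0.01,"yaw": -1.464,"fingers": 0},
  {"x": 0.529,"y": -0.512,"z": 0.01,"yaw": -1.464,"fingers": 0},
], force=40)

```text
time: 0.6
eef_pos: [0.3631, -0.3874, 0.2273]
tcp_rot: [0.836, 0.549, 0.0, -0.0]
contact_force: [0.4, 0.7, -0.0]
opening: 1.002
finger_force: 0.0
```

```bash
python3 -c "
from h import *
to((.55,.06,.22,1.87),(.595,.17,.18,1.87))"
```

```text
t 0.6 p [ 0.3631 -0.3874  0.2273] psi 1.1614 F [ 0.44  0.72 -0.01] open 1.002
{'x': 0.4848, 'y': -0.0066, 'z': 0.0073, 'yaw': -0.7086}
{'x': 0.6036, 'y': -0.0092, 'z': 0.0473, 'yaw': -0.7086}
```

>>> move_arm([
  {"x": 0.485,"y": -0.007,"z": 0.007,"yaw": -0.71,"fingers": 0},
  {"x": 0.485,"y": -0.007,"z": 0.007,"yaw": -0.71,"fingers": 0},
  {"x": 0.485,"y": -0.007,"z": 0.007,"yaw": -0.71,"fingers": 0},
  {"x": 0.485,"y": -0.007,"z": 0.007,"yaw": -0.71,"fingers": 0},
  {"x": 0.485,"y": -0.007,"z": 0.007,"yaw": -0.71,"fingers": 0},
])

```text
time: 1.1
eef_pos: [0.4605, -0.1572, 0.224]
tcp_rot: [0.594, 0.805, 0.0, -0.0]
contact_force: [1.3, 0.2, -0.3]
opening: 0.998
finger_force: 0.0
```

```bash
python3 -c "
from h import *
to((.55,.06,.22,1.87),(.600,.2,.18,1.87))"
```

```text
t 1.1 p [ 0.4605 -0.1572  0.224 ] psi 1.8707 F [ 1.26  0.18 -0.3 ] open 0.998
{'x': 0.1811, 'y': 0.1497, 'z': 0.004, 'yaw': 0.0007}
{'x': 0.3001, 'y': 0.2388, 'z': 0.044, 'yaw': 0.0007}
```

>>> move_arm([
  {"x": 0.25,"y": 0.2,"z": 0.03,"yaw": 0,"fingers": 0},
  {"x": 0.25,"y": 0.2,"z": 0.03,"yaw": 0,"fingers": 0},
  {"x": 0.25,"y": 0.2,"z": 0.03,"yaw": 0,"fingers": 0},
  {"x": 0.25,"y": 0.2,"z": 0.03,"yaw": 0,"fingers": 0},
  {"x": 0.25,"y": 0.2,"z": 0.03,"yaw": 0,"fingers": 0},
])

```text
time: 1.6
eef_pos: [0.5527, 0.074, 0.2005]
tcp_rot: [0.595, 0.803, -0.0, -0.0]
contact_force: [0.8, -1.1, 0.3]
opening: 0.999
finger_force: 0.0
```

```bash
python3 -c "
from h import *
to((.580,.17,.16,1.87))"
```

```text
t 1.6 p [0.5527 0.074  0.2005] psi 1.8661 F [ 0.82 -1.1   0.28] open 0.999
{'x': 0.0839, 'y': 0.054, 'z': 0.0405, 'yaw': -0.0039}
```

>>> move_arm([
  {"x": 0.07,"y": 0.044,"z": 0.035,"yaw": 0,"fingers": 0},
  {"x": 0.07,"y": 0.044,"z": 0.035,"yaw": 0,"fingers": 0},
  {"x": 0.07,"y": 0.044,"z": 0.035,"yaw": 0,"fingers": 0},
  {"x": 0.07,"y": 0.044,"z": 0.035,"yaw": 0,"fingers": 0},
])

```text
time: 2.0
eef_pos: [0.5737, 0.1522, 0.1648]
tcp_rot: [0.595, 0.804, -0.001, -0.001]
contact_force: [0.4, -0.3, -0.2]
opening: 0.999
finger_force: 0.0
```

```bash
python3 - <<'E'
from h import *
from scipy.spatial.transform import Rotation as R
s=ctrl.get_state();np.savez('w1.npz',p=s['eef_pos'],q=s['tcp_rot'])
im=ctrl.read_camera('wrist')[:,:,::-1]; cv2.imwrite('pics/raw_w1.png',im)
cv2.imwrite('pics/w1.png',np.clip(im.astype(float)*1.6,0,255).astype(np.uint8))
print(s['eef_pos'],s['time'])
E
```

```text
[0.57365984 0.1521799  0.16480602] 2.0
```

View pics/w1.png

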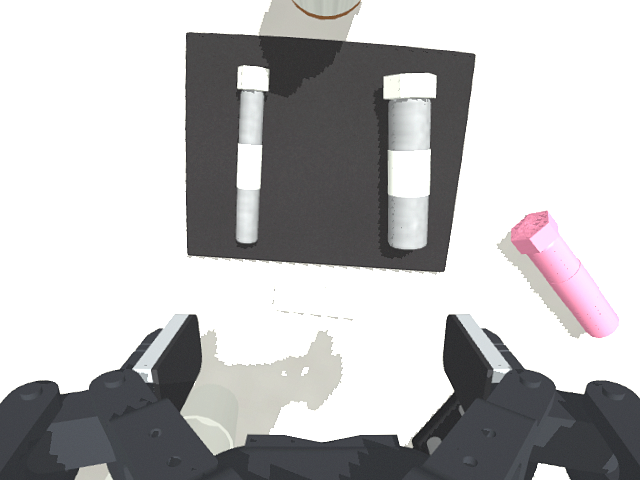

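```bash
cat >> h.py <<'E'
from scipy.spatial.transform import Rotation as Ro
def wonz(p,q,px,z):
    m=ctrl.camera_model('wrist');T=np.array(m['tool_from_camera']);Rt=Ro.from_quat(q).as_matrix()
    u=cv2.undistortPoints(np.array(px,float).reshape(-1,1,2),np.array(m['intrinsics']),np.array(m['distortion'])).reshape(-1,2)
    v=np.c_[u[:,0],-u[:,1],-np.ones(len(u))]@T[:3,:3].T@Rt.T
    o=Rt@T[:3,3]+p
    return o+v*((np.broadcast_to(z,len(v))-o[2])/v[:,2])[:,None]
E
python3 - <<'E'
from h import *
d=np.load('w1.npz');p,q=d['p'],d['q']
for n,L,E_,z in(('thick',[[409.5,110],[408,240]],[[410,75],[408,248]],.02),('thin',[[252,100],[247.3,235]],[[253,67],[247,243]],.014)):
    a=wonz(p,q,L,z);e=wonz(p,q,E_,z);v=a[0]-a[1];t=v[:2]/np.linalg.norm(v[:2])
    c=e.mean(0)[:2]; print(n,e.round(4).tolist(),'len',np.linalg.norm(e[0]-e[1]),'c',c,'axis mid',a[1][:2]+t*((c-a[1][:2])@t),'ang',np.arctan2(t[1],t[0]))
to((.6155,.215,.06,1.87),(.6155,.215,.008,1.87))
E
```

```text
thick [[0.5974, 0.2679, 0.02], [0.6363, 0.1565, 0.02]] len 0.11804801710899825 c [0.61687802 0.21218604] axis mid [0.61669953 0.2121235 ] ang 1.9077892811106847
thin [[0.4968, 0.243, 0.014], [0.5237, 0.124, 0.014]] len 0.12198194035838658 c [0.51028217 0.18348801] axis mid [0.5104423  0.18352393] ang 1.791517968390114
t 2.05 p [0.5741 0.1514 0.1657] psi 1.8663 F [0.24 1.24 0.68] open 1.003
{'x': 0.0488, 'y': 0.0581, 'z': 0.1057, 'yaw': -0.0037}
{'x': 0.0488, 'y': 0.0581, 'z': 0.1577, 'yaw': -0.0037}
```

```bash
python3 -c "
from h import *
to((.6165,.2135,.06,1.90),(.6165,.2135,.009,1.9))"
```

```text
t 2.05 p [0.5741 0.1514 0.1657] psi 1.8663 F [0.24 1.24 0.68] open 1.003
{'x': 0.0471, 'y': 0.0586, 'z': 0.1057, 'yaw': -0.0337}
{'x': 0.0471, 'y': 0.0586, 'z': 0.1567, 'yaw': -0.0337}
```

>>> move_arm([
  {"x": 0.03,"y": 0.04,"z": 0.0,"yaw": -0.034,"fingers": 0},
  {"x": 0.047,"y": 0.0585,"z": 0.03,"yaw": -0.034,"fingers": 0},
  {"x": 0.047,"y": 0.0585,"z": 0.07,"yaw": -0.034,"fingers": 0},
  {"x": 0.047,"y": 0.0585,"z": 0.105,"yaw": -0.034,"fingers": 0},
  {"x": 0.047,"y": 0.0585,"z": 0.105,"yaw": -0.034,"fingers": 0},
])

```text
time: 2.55
eef_pos: [0.6127, 0.2113, 0.0555]
tcp_rot: [0.583, 0.813, -0.004, -0.004]
contact_force: [-0.3, 0.4, -1.5]
opening: 0.997
finger_force: 0.0
```

```bash
python3 -c "
from h import *
to((.6165,.2135,.009,1.9))"
```

```text
t 2.55 p [0.6127 0.2113 0.0555] psi 1.8979 F [-0.32  0.37 -1.53] open 0.997
{'x': 0.0009, 'y': 0.0043, 'z': 0.0465, 'yaw': -0.0021}
```

>>> move_arm([
  {"x": 0,"y": 0.002,"z": 0.02,"fingers": 0},
  {"x": 0,"y": 0.002,"z": 0.035,"fingers": 0},
  {"x": 0,"y": 0.002,"z": 0.04,"fingers": 0},
  {"x": 0,"y": 0.002,"z": 0.04,"fingers": 0.3},
  {"x": 0,"y": 0.002,"z": 0.04,"fingers": 0.3},
])

```text
validation failed for argument at $.pl...
```

```bash
python3 -c "
from h import *
to((.6165,.2135,.009,1.9))"
```

```text
t 2.55 p [0.6127 0.2113 0.0555] psi 1.8979 F [-0.32  0.37 -1.53] open 0.997
{'x': 0.0009, 'y': 0.0043, 'z': 0.0465, 'yaw': -0.0021}
```

Every row needs all its fields.

>>> move_arm([
  {"x": 0,"y": 0.002,"z": 0.02,"yaw": 0,"fingers": 0},
  {"x": 0,"y": 0.002,"z": 0.035,"yaw": 0,"fingers": 0},
  {"x": 0,"y": 0.002,"z": 0.04,"yaw": 0,"fingers": 0},
  {"x": 0,"y": 0.002,"z": 0.04,"yaw": 0,"fingers": 0.3},
  {"x": 0,"y": 0.002,"z": 0.04,"yaw": 0,"fingers": 0.3},
])

```text
time: 3.05
eef_pos: [0.6193, 0.2141, 0.0223]
tcp_rot: [0.582, 0.813, 0.001, 0.001]
contact_force: [-0.1, -0.1, -0.1]
opening: 0.703
finger_force: 0.0
```

```bash
python3 -c "
from h import *
to((.6165,.2135,.009,1.9))"
```

```text
t 3.05 p [0.6193 0.2141 0.0223] psi 1.8995 F [-0.06 -0.05 -0.06] open 0.703
{'x': 0.0003, 'y': -0.0029, 'z': 0.0133, 'yaw': -0.0005}
```

>>> move_arm([
  {"x": 0,"y": -0.0025,"z": 0.007,"yaw": 0,"fingers": 0.4},
  {"x": 0,"y": -0.0025,"z": 0.013,"yaw": 0,"fingers": 0.4},
  {"x": 0,"y": -0.0025,"z": 0.013,"yaw": 0,"fingers": 1},
  {"x": 0,"y": -0.0025,"z": 0.013,"yaw": 0,"fingers": 1},
  {"x": 0,"y": -0.0025,"z": 0.013,"yaw": 0,"fingers": 1},
], force=40)

```text
time: 3.55
eef_pos: [0.6163, 0.2135, 0.008]
tcp_rot: [0.582, 0.813, 0.0, 0.0]
contact_force: [-1.5, 0.3, -0.5]
opening: 0.314
finger_force: 39.3
```

```bash
python3 -c "
from h import *
to((.6165,.2135,.009,1.9))"
```

```text
t 3.55 p [0.6163 0.2135 0.008 ] psi 1.8999 F [-1.5  0.3 -0.5] open 0.314
{'x': -0.0001, 'y': 0.0002, 'z': -0.001, 'yaw': -0.0001}
```

>>> move_arm([
  {"x": 0,"y": 0,"z": -0.02,"yaw": 0,"fingers": 1},
  {"x": 0,"y": 0,"z": -0.06,"yaw": 0,"fingers": 1},
  {"x": 0,"y": 0,"z": -0.1,"yaw": 0,"fingers": 1},
  {"x": 0,"y": 0,"z": -0.15,"yaw": 0,"fingers": 1},
  {"x": 0,"y": 0,"z": -0.19,"yaw": 0,"fingers": 1},
])

```text
time: 4.05
eef_pos: [0.6166, 0.2136, 0.2011]
tcp_rot: [0.582, 0.813, 0.001, 0.001]
contact_force: [0.7, -0.5, 0.4]
opening: 0.311
finger_force: 39.5
```

```bash
python3 -c "
from h import *
to((.55,-.0,.24,1.5),(.49,-.27,.25,1.291))"
```

```text
t 4.05 p [0.6166 0.2136 0.2011] psi 1.8999 F [ 0.71 -0.48  0.43] open 0.311
{'x': -0.1806, 'y': -0.1321, 'z': -0.0389, 'yaw': 0.3999}
{'x': -0.4167, 'y': -0.2761, 'z': -0.0489, 'yaw': 0.6089}
```

>>> move_arm([
  {"x": -0.417,"y": -0.276,"z": -0.049,"yaw": 0.609,"fingers": 1},
  {"x": -0.417,"y": -0.276,"z": -0.049,"yaw": 0.609,"fingers": 1},
  {"x": -0.417,"y": -0.276,"z": -0.049,"yaw": 0.609,"fingers": 1},
  {"x": -0.417,"y": -0.276,"z": -0.049,"yaw": 0.609,"fingers": 1},
  {"x": -0.417,"y": -0.276,"z": -0.049,"yaw": 0.609,"fingers": 1},
])

```text
time: 4.55
eef_pos: [0.5524, -0.0289, 0.2228]
tcp_rot: [0.8, 0.601, 0.0, 0.0]
contact_force: [0.7, -0.1, -1.0]
opening: 0.309
finger_force: 39.6
```

```bash
python3 -c "
from h import *
to((.49,-.27,.25,1.291))"
```

```text
t 4.55 p [ 0.5524 -0.0289  0.2228] psi 1.2885 F [ 0.65 -0.09 -1.04] open 0.309
{'x': -0.249, 'y': 0.0072, 'z': -0.0272, 'yaw': -0.0025}
```

>>> move_arm([
  {"x": -0.249,"y": 0.007,"z": -0.027,"yaw": -0.002,"fingers": 1},
  {"x": -0.249,"y": 0.007,"z": -0.027,"yaw": -0.002,"fingers": 1},
  {"x": -0.249,"y": 0.007,"z": -0.027,"yaw": -0.002,"fingers": 1},
  {"x": -0.249,"y": 0.007,"z": -0.027,"yaw": -0.002,"fingers": 1},
  {"x": -0.249,"y": 0.007,"z": -0.027,"yaw": -0.002,"fingers": 1},
])

```text
time: 5.05
eef_pos: [0.4904, -0.2698, 0.2498]
tcp_rot: [0.798, 0.602, 0.0, 0.0]
contact_force: [1.6, -0.8, -0.6]
opening: 0.312
finger_force: 39.6
```

```bash
python3 - <<'E'
from h import *
ctrl.read_camera('side')
s=ctrl.get_state();np.savez('w2.npz',p=s['eef_pos'],q=s['tcp_rot'])
im=ctrl.read_camera('wrist')[:,:,::-1]; cv2.imwrite('pics/raw_w2.png',im)
print(s['eef_pos'],s['dq'].round(3))
E
```

```text
[ 0.48897587 -0.27708501  0.25103254] [ 0.081 -0.021  0.021  0.053  0.006  0.151]
```

View pics/raw_w2.png

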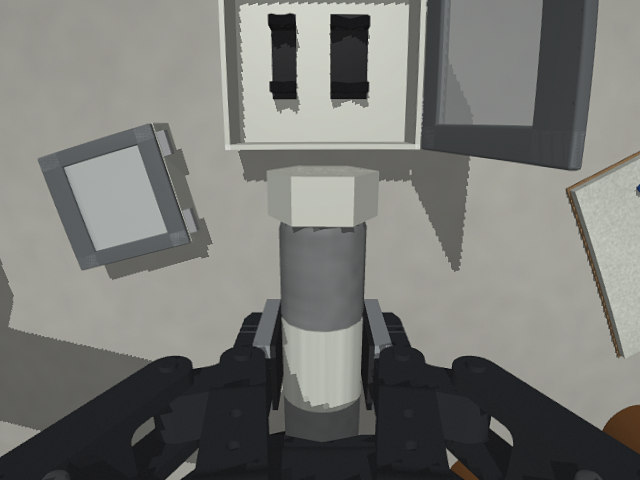

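The wrist view shows the thick tube held. The wide pair is on the hinge side (330–369 px across), the narrow pair on the front side (270–297), and the near rim corners are at (225,149) and (421,149).

```bash
python3 - <<'E'
from h import *
d=np.load('w2.npz');p,q=d['p'],d['q']
w=wonz(p,q,[[349.5,90],[350.5,18]],.03);n=wonz(p,q,[[284,88],[282.3,18]],.036);r=wonz(p,q,[[225,149],[421,149]],.054)
C=np.array([.5255,-.1565]);a=-.28;R=np.array([[np.cos(a),-np.sin(a)],[np.sin(a),np.cos(a)]])
for k,v in(('w',w),('n',n),('r',r)):
    dd=v[1]-v[0];print(k,v[:,:2].round(4).tolist(),'case frame',((v[:,:2]-C)@R).round(4).tolist(),np.arctan2(dd[1],dd[0]))
for x in(.023,-.033):print(C+R@[x,0])
to((*(C+R@[.023,0]),.13,1.291),(*(C+R@[.023,0]),.0268,1.291))
E
```

```text
w [[0.5387, -0.1894], [0.5545, -0.1353]] case frame [[0.0218, -0.0279], [0.022, 0.0284]] 1.2862373312498654
n [[0.4874, -0.1733], [0.502, -0.1214]] case frame [[-0.032, -0.0266], [-0.0323, 0.0272]] 1.2966336266230576
r [[0.4291, -0.2061], [0.5801, -0.2499]] case frame [[-0.079, -0.0743], [0.0783, -0.0747]] -0.28254054972977016
[ 0.54760428 -0.16285618]
[ 0.49378517 -0.14738026]
t 5.15 p [ 0.49   -0.2735  0.2506] psi 1.286 F [ 1.76 -0.74 -0.78] open 0.312
{'x': 0.1224, 'y': 0.0242, 'z': 0.1206, 'yaw': -0.005}
{'x': 0.1224, 'y': 0.0242, 'z': 0.2238, 'yaw': -0.005}
```

>>> move_arm([
  {"x": 0.04,"y": 0.008,"z": 0.03,"yaw": -0.005,"fingers": 1},
  {"x": 0.08,"y": 0.016,"z": 0.06,"yaw": -0.005,"fingers": 1},
  {"x": 0.11,"y": 0.024,"z": 0.1,"yaw": -0.005,"fingers": 1},
  {"x": 0.122,"y": 0.024,"z": 0.14,"yaw": -0.005,"fingers": 1},
  {"x": 0.122,"y": 0.024,"z": 0.15,"yaw": -0.005,"fingers": 1},
])

```text
time: 5.65
eef_pos: [0.5447, -0.153, 0.0937]
tcp_rot: [0.796, 0.606, -0.002, -0.005]
contact_force: [-0.7, -0.2, -2.4]
opening: 0.308
finger_force: 39.6
```

>>> move_arm([
  {"x": 0,"y": 0,"z": 0,"yaw": 0,"fingers": 1},
  {"x": 0,"y": 0,"z": 0,"yaw": 0,"fingers": 1},
  {"x": 0,"y": 0,"z": 0,"yaw": 0,"fingers": 1},
])

```text
time: 5.95
eef_pos: [0.5495, -0.1588, 0.1023]
tcp_rot: [0.797, 0.604, 0.001, 0.002]
contact_force: [0.3, -0.5, -1.3]
opening: 0.311
finger_force: 39.6
```

```bash
python3 - <<'E'
from h import *
to((.547,-.163,.05,1.291),(.547,-.163,.0258,1.291))
E
```

```text
t 5.95 p [ 0.5495 -0.1588  0.1023] psi 1.2967 F [ 0.26 -0.49 -1.28] open 0.311
{'x': -0.0047, 'y': -0.0013, 'z': 0.0523, 'yaw': 0.0057}
{'x': -0.0047, 'y': -0.0013, 'z': 0.0765, 'yaw': 0.0057}
```

>>> move_arm([
  {"x": -0.004,"y": -0.001,"z": 0.015,"yaw": 0.003,"fingers": 1},
  {"x": -0.004,"y": -0.001,"z": 0.035,"yaw": 0.003,"fingers": 1},
  {"x": -0.004,"y": -0.001,"z": 0.05,"yaw": 0.003,"fingers": 1},
  {"x": -0.004,"y": -0.001,"z": 0.055,"yaw": 0.003,"fingers": 1},
  {"x": -0.004,"y": -0.001,"z": 0.055,"yaw": 0.003,"fingers": 1},
])

```text
time: 6.45
eef_pos: [0.5451, -0.1608, 0.0432]
tcp_rot: [0.798, 0.603, -0.001, -0.001]
contact_force: [0.5, -0.7, -0.3]
opening: 0.312
finger_force: 39.6
```

>>> move_arm([
  {"x": 0,"y": 0,"z": 0,"yaw": 0,"fingers": 1},
  {"x": 0,"y": 0,"z": 0,"yaw": 0,"fingers": 1},
  {"x": 0,"y": 0,"z": 0,"yaw": 0,"fingers": 1},
  {"x": 0,"y": 0,"z": 0,"yaw": 0,"fingers": 1},
])

```text
time: 6.85
eef_pos: [0.5463, -0.161, 0.045]
tcp_rot: [0.798, 0.603, 0.0, 0.001]
contact_force: [-0.3, 0.2, -0.5]
opening: 0.312
finger_force: 39.6
```

```bash
python3 - <<'E'
from h import *
to((.547,-.163,.0258,1.291))
E
```

```text
t 6.85 p [ 0.5463 -0.161   0.045 ] psi 1.2949 F [-0.34  0.18 -0.51] open 0.312
{'x': -0.0018, 'y': 0.0013, 'z': 0.0192, 'yaw': 0.0039}
```

>>> move_arm([
  {"x": -0.002,"y": 0.001,"z": 0.006,"yaw": 0.004,"fingers": 1},
  {"x": -0.002,"y": 0.001,"z": 0.012,"yaw": 0.004,"fingers": 1},
  {"x": -0.002,"y": 0.001,"z": 0.017,"yaw": 0.004,"fingers": 1},
  {"x": -0.002,"y": 0.001,"z": 0.0195,"yaw": 0.004,"fingers": 1},
  {"x": -0.002,"y": 0.001,"z": 0.0195,"yaw": 0.004,"fingers": 1},
])

```text
time: 7.35
eef_pos: [0.5463, -0.1631, 0.0245]
tcp_rot: [0.799, 0.602, -0.0, -0.0]
contact_force: [0.4, 0.2, 0.6]
opening: 0.317
finger_force: 39.8
```

```bash
python3 - <<'E'
from h import *
to((.547,-.163,.0258,1.291))
E
```

```text
t 7.35 p [ 0.5463 -0.1631  0.0245] psi 1.2909 F [0.45 0.17 0.59] open 0.317
{'x': 0.0003, 'y': 0.0006, 'z': -0.0013, 'yaw': -0.0001}
```

>>> move_arm([
  {"x": 0,"y": 0,"z": 0.001,"yaw": 0,"fingers": 1},
  {"x": 0,"y": 0,"z": 0.002,"yaw": 0,"fingers": 1},
  {"x": 0,"y": 0,"z": 0.002,"yaw": 0,"fingers": 1},
  {"x": 0,"y": 0,"z": 0.002,"yaw": 0,"fingers": 1},
])

```text
time: 7.75
eef_pos: [0.5468, -0.1632, 0.0237]
tcp_rot: [0.799, 0.602, 0.0, 0.0]
contact_force: [-0.5, 0.3, 5.2]
opening: 0.312
finger_force: 40.2
```

>>> move_arm([
  {"x": 0,"y": 0,"z": 0,"yaw": 0,"fingers": 0.57},
  {"x": 0,"y": 0,"z": 0,"yaw": 0,"fingers": 0.57},
  {"x": 0,"y": 0,"z": 0,"yaw": 0,"fingers": 0.57},
])

```text
time: 8.05
eef_pos: [0.5458, -0.1628, 0.0222]
tcp_rot: [0.799, 0.601, -0.0, -0.0]
contact_force: [-0.2, -0.1, 0.3]
opening: 0.428
finger_force: 0.0
```

>>> move_arm([
  {"x": 0,"y": 0,"z": -0.01,"yaw": 0,"fingers": 0.57},
  {"x": 0,"y": 0,"z": -0.03,"yaw": 0,"fingers": 0.57},
  {"x": 0,"y": 0,"z": -0.06,"yaw": 0,"fingers": 0.57},
  {"x": 0,"y": 0,"z": -0.1,"yaw": 0,"fingers": 0.5},
  {"x": 0,"y": 0,"z": -0.15,"yaw": 0,"fingers": 0},
])

```text
time: 8.55
eef_pos: [0.5448, -0.1624, 0.1728]
tcp_rot: [0.799, 0.601, -0.001, -0.002]
contact_force: [1.5, -1.1, 0.1]
opening: 0.651
finger_force: 0.0
```

```bash
python3 - <<'E'
from h import *
to((.503,.187,.16,1.8),(.511,.183,.16,1.8))
E
```

```text
t 8.55 p [ 0.5448 -0.1624  0.1728] psi 1.2907 F [ 1.53 -1.07  0.11] open 0.651
{'x': 0.3242, 'y': -0.1368, 'z': 0.0128, 'yaw': -0.5093}
{'x': 0.3226, 'y': -0.128, 'z': 0.0128, 'yaw': -0.5093}
```

>>> move_arm([
  {"x": 0.322,"y": -0.129,"z": 0.0,"yaw": -0.509,"fingers": 0},
  {"x": 0.322,"y": -0.129,"z": 0.0,"yaw": -0.509,"fingers": 0},
  {"x": 0.322,"y": -0.129,"z": 0.0,"yaw": -0.509,"fingers": 0},
  {"x": 0.322,"y": -0.129,"z": 0.0,"yaw": -0.509,"fingers": 0},
  {"x": 0.322,"y": -0.129,"z": 0.0,"yaw": -0.509,"fingers": 0},
])

```text
time: 9.05
eef_pos: [0.5206, 0.0875, 0.1737]
tcp_rot: [0.621, 0.783, 0.0, 0.001]
contact_force: [0.5, -0.6, 0.3]
opening: 0.998
finger_force: 0.0
```

>>> move_arm([
  {"x": 0.03,"y": 0,"z": 0.0,"yaw": 0,"fingers": 0},
  {"x": 0.03,"y": 0,"z": 0.0,"yaw": 0,"fingers": 0},
  {"x": 0.03,"y": 0,"z": 0.0,"yaw": 0,"fingers": 0},
])

```text
time: 9.35
eef_pos: [0.5142, 0.1152, 0.1733]
tcp_rot: [0.621, 0.784, 0.0, 0.0]
contact_force: [0.9, 0.5, -0.4]
opening: 0.997
finger_force: 0.0
```

```bash
python3 - <<'E'
from h import *
s=ctrl.get_state();d=s['dq'].round(3)
im=ctrl.read_camera('wrist')[:,:,::-1]; cv2.imwrite('pics/raw_w3.png',im)
p,q=s['eef_pos'],s['tcp_rot'];np.savez('w3.npz',p=p,q=q);print(d)
# find tube mask: non-mat bright inside mat area; print components
g=im.max(2);m=cv2.morphologyEx((g<40).astype(np.uint8),cv2.MORPH_CLOSE,np.ones((5,5)))
t=cv2.morphologyEx((g>55).astype(np.uint8),cv2.MORPH_OPEN,np.ones((3,3)))
n,l,st,c=cv2.connectedComponentsWithStats(t)
for i in range(1,n):
    if 1500<st[i,4]<30000:
        ys,xs=np.where(l==i);y0,h=st[i,1],st[i,3]
        rows=[y0+int(h*f) for f in(.3,.9)]
        mids=[[(xs[ys==r].min()+xs[ys==r].max())/2+.0,r] for r in rows]
        e=[[mids[0][0],y0],[mids[1][0],y0+h]]
        a=wonz(p,q,mids,.014);E=wonz(p,q,e,.014);v=a[0]-a[1]
        print(st[i],mids,a[:,:2].round(4).tolist(),E[:,:2].round(4).tolist(),np.linalg.norm(E[0]-E[1]).round(4),np.arctan2(v[1],v[0]).round(3))
to((.5126,.180,.06,1.8),(.5126,.180,.008,1.8))
E
```

```text
[-0.037  0.006 -0.006  0.001 -0.002  0.001]
[ 326   36   32  180 4363] [[np.float64(340.5), np.int32(90)], [np.float64(337.5), np.int32(198)]] [[0.5044, 0.2103], [0.5204, 0.1365]] [[0.496, 0.2446], [0.5236, 0.1235]] 0.1242 1.783
t 9.4 p [0.5144 0.1144 0.1732] psi 1.8 F [-0.63  0.25 -0.66] open 0.999
{'x': 0.0643, 'y': 0.0131, 'z': 0.1132, 'yaw': -0.0}
{'x': 0.0643, 'y': 0.0131, 'z': 0.1652, 'yaw': -0.0}
```

>>> move_arm([
  {"x": 0.045,"y": 0.0115,"z": 0.02,"yaw": 0.01,"fingers": 0},
  {"x": 0.065,"y": 0.0115,"z": 0.06,"yaw": 0.01,"fingers": 0},
  {"x": 0.065,"y": 0.0115,"z": 0.1,"yaw": 0.01,"fingers": 0},
  {"x": 0.065,"y": 0.0115,"z": 0.13,"yaw": 0.01,"fingers": 0},
  {"x": 0.065,"y": 0.0115,"z": 0.135,"yaw": 0.01,"fingers": 0.2},
])

```text
time: 9.9
eef_pos: [0.5078, 0.1789, 0.0336]
tcp_rot: [0.626, 0.78, -0.003, -0.003]
contact_force: [-0.4, 1.0, -0.2]
opening: 0.857
finger_force: 0.0
```

>>> move_arm([
  {"x": 0,"y": 0,"z": 0,"yaw": 0,"fingers": 0.4},
  {"x": 0,"y": 0,"z": 0,"yaw": 0,"fingers": 0.4},
  {"x": 0,"y": 0,"z": 0,"yaw": 0,"fingers": 0.4},
])

```text
time: 10.2
eef_pos: [0.5128, 0.1806, 0.0402]
tcp_rot: [0.626, 0.78, 0.002, 0.002]
contact_force: [-1.0, -0.3, 0.2]
opening: 0.597
finger_force: 0.0
```

```bash
python3 - <<'E'
from h import *
to((.511,.180,.0085,1.79))
E
```

```text
t 10.2 p [0.5128 0.1806 0.0402] psi 1.789 F [-0.96 -0.3   0.19] open 0.597
{'x': -0.0002, 'y': -0.0019, 'z': 0.0317, 'yaw': -0.001}
```

>>> move_arm([
  {"x": 0,"y": -0.001,"z": 0.012,"yaw": 0,"fingers": 0.5},
  {"x": 0,"y": -0.001,"z": 0.024,"yaw": 0,"fingers": 0.5},
  {"x": 0,"y": -0.001,"z": 0.03,"yaw": 0,"fingers": 0.5},
  {"x": 0,"y": -0.001,"z": 0.03,"yaw": 0,"fingers": 0.5},
  {"x": 0,"y": -0.001,"z": 0.03,"yaw": 0,"fingers": 1},
])

```text
time: 10.7
eef_pos: [0.5094, 0.1806, 0.0073]
tcp_rot: [0.626, 0.78, -0.0, -0.0]
contact_force: [-0.2, 0.4, -0.3]
opening: 0.346
finger_force: 0.0
```

>>> move_arm([
  {"x": 0,"y": 0,"z": 0,"yaw": 0,"fingers": 1},
  {"x": 0,"y": 0,"z": 0,"yaw": 0,"fingers": 1},
  {"x": 0,"y": 0,"z": 0,"yaw": 0,"fingers": 1},
  {"x": 0,"y": 0,"z": 0,"yaw": 0,"fingers": 1},
])

```text
time: 11.1
eef_pos: [0.51, 0.1807, 0.0081]
tcp_rot: [0.626, 0.78, 0.0, 0.0]
contact_force: [-0.0, -0.3, 0.1]
opening: 0.164
finger_force: 39.6
```

```bash
python3 - <<'E'
from h import *
to((.511,.180,.0085,1.79))
E
```

```text
t 11.1 p [0.51   0.1807 0.0081] psi 1.7898 F [-0.05 -0.32  0.11] open 0.164
{'x': -0.0009, 'y': 0.0008, 'z': -0.0004, 'yaw': -0.0002}
```

>>> move_arm([
  {"x": 0,"y": 0,"z": -0.02,"yaw": 0,"fingers": 1},
  {"x": 0,"y": 0,"z": -0.05,"yaw": 0,"fingers": 1},
  {"x": 0,"y": 0,"z": -0.09,"yaw": 0,"fingers": 1},
  {"x": 0,"y": 0,"z": -0.13,"yaw": 0,"fingers": 1},
  {"x": 0,"y": 0,"z": -0.16,"yaw": 0,"fingers": 1},
])

```text
time: 11.6
eef_pos: [0.5104, 0.1807, 0.1707]
tcp_rot: [0.626, 0.78, 0.001, 0.001]
contact_force: [1.6, 0.4, -0.5]
opening: 0.169
finger_force: 39.6
```

```bash
python3 - <<'E'
from h import *
to((.4933,-.149,.14,1.291))
E
```

```text
t 11.6 p [0.5104 0.1807 0.1707] psi 1.7898 F [ 1.62  0.38 -0.52] open 0.169
{'x': -0.3181, 'y': -0.0883, 'z': 0.0307, 'yaw': 0.4988}
```

>>> move_arm([
  {"x": -0.318,"y": -0.088,"z": 0.029,"yaw": 0.499,"fingers": 1},
  {"x": -0.318,"y": -0.088,"z": 0.029,"yaw": 0.499,"fingers": 1},
  {"x": -0.318,"y": -0.088,"z": 0.029,"yaw": 0.499,"fingers": 1},
  {"x": -0.318,"y": -0.088,"z": 0.029,"yaw": 0.499,"fingers": 1},
  {"x": -0.318,"y": -0.088,"z": 0.029,"yaw": 0.499,"fingers": 1},
])

```text
time: 12.1
eef_pos: [0.4965, -0.0699, 0.146]
tcp_rot: [0.799, 0.601, 0.0, 0.0]
contact_force: [1.0, -0.8, -0.3]
opening: 0.169
finger_force: 39.6
```

```bash
python3 - <<'E'
from h import *
to((.4933,-.149,.13,1.291))
E
```

```text
t 12.1 p [ 0.4965 -0.0699  0.146 ] psi 1.2902 F [ 1.   -0.84 -0.33] open 0.169
{'x': -0.0769, 'y': 0.0188, 'z': 0.016, 'yaw': -0.0008}
```

>>> move_arm([
  {"x": -0.04,"y": 0.01,"z": 0.01,"yaw": -0.001,"fingers": 1},
  {"x": -0.073,"y": 0.019,"z": 0.03,"yaw": -0.001,"fingers": 1},
  {"x": -0.073,"y": 0.019,"z": 0.05,"yaw": -0.001,"fingers": 1},
  {"x": -0.073,"y": 0.019,"z": 0.065,"yaw": -0.001,"fingers": 1},
  {"x": -0.073,"y": 0.019,"z": 0.07,"yaw": -0.001,"fingers": 1},
])

```text
time: 12.6
eef_pos: [0.4936, -0.1433, 0.074]
tcp_rot: [0.799, 0.602, -0.001, -0.002]
contact_force: [-0.4, 1.4, -1.5]
opening: 0.165
finger_force: 39.6
```

>>> move_arm([
  {"x": 0,"y": 0,"z": 0,"yaw": 0,"fingers": 1},
  {"x": 0,"y": 0,"z": 0,"yaw": 0,"fingers": 1},
  {"x": 0,"y": 0,"z": 0,"yaw": 0,"fingers": 1},
  {"x": 0,"y": 0,"z": 0,"yaw": 0,"fingers": 1},
  {"x": 0,"y": 0,"z": 0,"yaw": 0,"fingers": 1},
])

```text
time: 13.1
eef_pos: [0.4955, -0.1435, 0.0766]
tcp_rot: [0.798, 0.602, 0.0, 0.001]
contact_force: [-0.6, -0.2, -0.2]
opening: 0.17
finger_force: 39.6
```

```bash
python3 - <<'E'
from h import *
ctrl.read_camera('side');to((.4933,-.149,.0338,1.291))
im=save('top','top2.png',(360,140,520,310),3)
E
```

```text
t 13.15 p [ 0.4954 -0.1435  0.0764] psi 1.2922 F [-0.21 -0.03 -1.17] open 0.165
{'x': -0.0059, 'y': -0.0005, 'z': 0.0426, 'yaw': 0.0012}
```

View pics/top2.png

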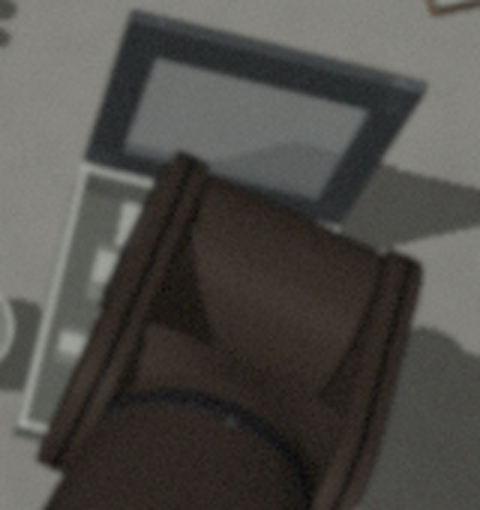

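The arm hides most of the case; both caps are just visible at the left, about (100,270) and (70,345). Lowering now.

>>> move_arm([
  {"x": -0.006,"y": -0.001,"z": 0.01,"yaw": 0.001,"fingers": 1},
  {"x": -0.006,"y": -0.001,"z": 0.02,"yaw": 0.001,"fingers": 1},
  {"x": -0.006,"y": -0.001,"z": 0.028,"yaw": 0.001,"fingers": 1},
  {"x": -0.006,"y": -0.001,"z": 0.033,"yaw": 0.001,"fingers": 1},
  {"x": -0.006,"y": -0.001,"z": 0.033,"yaw": 0.001,"fingers": 1},
])

```text
time: 13.7
eef_pos: [0.4916, -0.1486, 0.0415]
tcp_rot: [0.799, 0.601, -0.001, -0.001]
contact_force: [0.2, -0.9, -0.4]
opening: 0.169
finger_force: 39.6
```

>>> move_arm([
  {"x": 0,"y": 0,"z": 0,"yaw": 0,"fingers": 1},
  {"x": 0,"y": 0,"z": 0.003,"yaw": 0,"fingers": 1},
  {"x": 0,"y": 0,"z": 0.006,"yaw": 0,"fingers": 1},
  {"x": 0,"y": 0,"z": 0.008,"yaw": 0,"fingers": 1},
  {"x": 0,"y": 0,"z": 0.008,"yaw": 0,"fingers": 1},
])

```text
time: 14.2
eef_pos: [0.4923, -0.1489, 0.0346]
tcp_rot: [0.799, 0.602, -0.0, -0.0]
contact_force: [0.0, 0.1, -0.2]
opening: 0.166
finger_force: 39.6
```

```bash
python3 - <<'E'
from h import *
to((.4933,-.149,.0338,1.291))
E
```

```text
t 14.2 p [ 0.4923 -0.1489  0.0346] psi 1.2908 F [ 0.04  0.09 -0.21] open 0.166
{'x': 0.0002, 'y': 0.001, 'z': 0.0008, 'yaw': -0.0002}
```

>>> move_arm([
  {"x": 0,"y": 0.001,"z": 0.001,"yaw": 0,"fingers": 1},
  {"x": 0,"y": 0.001,"z": 0.002,"yaw": 0,"fingers": 1},
  {"x": 0,"y": 0.001,"z": 0.0025,"yaw": 0,"fingers": 1},
  {"x": 0,"y": 0.001,"z": 0.0025,"yaw": 0,"fingers": 1},
])

```text
time: 14.6
eef_pos: [0.4933, -0.1492, 0.0339]
tcp_rot: [0.799, 0.602, -0.001, -0.001]
contact_force: [-4.2, 0.9, 9.4]
opening: 0.164
finger_force: 40.8
```

>>> move_arm([
  {"x": 0,"y": 0,"z": 0,"yaw": 0,"fingers": 0.72},
  {"x": 0,"y": 0,"z": 0,"yaw": 0,"fingers": 0.72},
  {"x": 0,"y": 0,"z": 0,"yaw": 0,"fingers": 0.72},
])

```text
time: 14.9
eef_pos: [0.4935, -0.1493, 0.0323]
tcp_rot: [0.799, 0.602, 0.0, 0.0]
contact_force: [0.2, -0.4, -0.5]
opening: 0.282
finger_force: 0.0
```

>>> move_arm([
  {"x": 0,"y": 0,"z": -0.01,"yaw": 0,"fingers": 0.72},
  {"x": 0,"y": 0,"z": -0.03,"yaw": 0,"fingers": 0.72},
  {"x": 0,"y": 0,"z": -0.06,"yaw": 0,"fingers": 0.72},
  {"x": -0.02,"y": 0,"z": -0.1,"yaw": 0,"fingers": 0.72},
  {"x": -0.06,"y": 0,"z": -0.14,"yaw": 0,"fingers": 1},
])

```text
time: 15.4
eef_pos: [0.4784, -0.2017, 0.1699]
tcp_rot: [0.798, 0.603, 0.0, 0.0]
contact_force: [0.9, -0.9, -1.0]
opening: 0.126
finger_force: 0.0
```

>>> move_arm([
  {"x": -0.05,"y": 0,"z": -0.04,"yaw": 0,"fingers": 1},
  {"x": -0.09,"y": 0,"z": -0.06,"yaw": 0,"fingers": 1},
  {"x": -0.09,"y": 0,"z": -0.06,"yaw": 0,"fingers": 1},
  {"x": -0.09,"y": 0,"z": -0.06,"yaw": 0,"fingers": 1},
])

```text
time: 15.8
eef_pos: [0.4533, -0.2905, 0.2295]
tcp_rot: [0.8, 0.6, 0.0, 0.001]
contact_force: [0.6, 0.2, 0.1]
opening: -0.001
finger_force: 0.0
```

```bash
python3 - <<'E'
from h import *
ctrl.read_camera('side')
s=ctrl.get_state();np.savez('w4.npz',p=s['eef_pos'],q=s['tcp_rot'])
im=ctrl.read_camera('wrist')[:,:,::-1]; cv2.imwrite('pics/raw_w4.png',im)
print(s['eef_pos'],s['dq'].round(3),psi(s),s['opening'])
E
```

```text
[ 0.45302605 -0.28886174  0.22771521] [ 0.029  0.014  0.038  0.003  0.    -0.   ] 1.2895214962285884 -0.0012712557829057882
```

View pics/raw_w4.png

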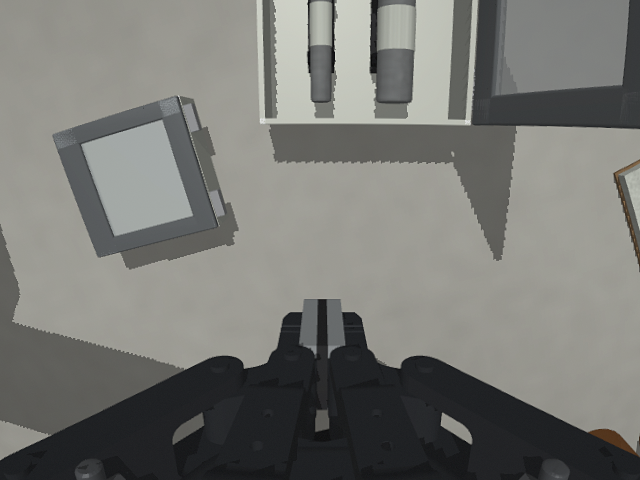

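```bash
python3 - <<'E'
from h import *
d=np.load('w4.npz');p,q=d['p'],d['q']
C=np.array([.5255,-.1565]);a=-.28;R=np.array([[np.cos(a),-np.sin(a)],[np.sin(a),np.cos(a)]])
for k,px,z in(('thick',[[394.5,95],[396.5,15]],.0368),('thin',[[320.5,95],[320.5,15]],.0398),('ends thick',[[395,103]],.0368),('thin',[[320,102]],.0398)):
    print(k,((wonz(p,q,px,z)[:,:2]-C)@R).round(4).tolist())
# lid angle from wrist: free edge? use top
save('top','top3.png',(360,140,520,310),3)
def W(x,y):return C+R@[x,y]
print(W(.19,-.12),W(.19,0),W(.15,0))
w=[W(-.1,-.16),W(.1,-.15),W(.17,-.1),W(.17,0)]
to(*[(*v,.27,1.291) for v in w])
E
```

```text
thick [[0.0224, -0.0532], [0.0222, 0.0046]]
thin [[-0.0342, -0.0538], [-0.0342, 0.0034]]
ends thick [[0.023, -0.0592]]
thin [[-0.0346, -0.0589]]
[ 0.67493786 -0.32433423] [ 0.70810053 -0.20900757] [ 0.66965832 -0.19795335]
t 15.95 p [ 0.4529 -0.2873  0.2262] psi 1.2917 F [0.21 0.52 0.03] open -0.001
{'x': -0.0141, 'y': -0.0664, 'z': -0.0438, 'yaw': 0.0007}
{'x': -0.0043, 'y': 0.1336, 'z': -0.0438, 'yaw': 0.0007}
{'x': 0.0456, 'y': 0.2036, 'z': -0.0438, 'yaw': 0.0007}
{'x': 0.1456, 'y': 0.2037, 'z': -0.0438, 'yaw': 0.0007}
```

View pics/top3.png

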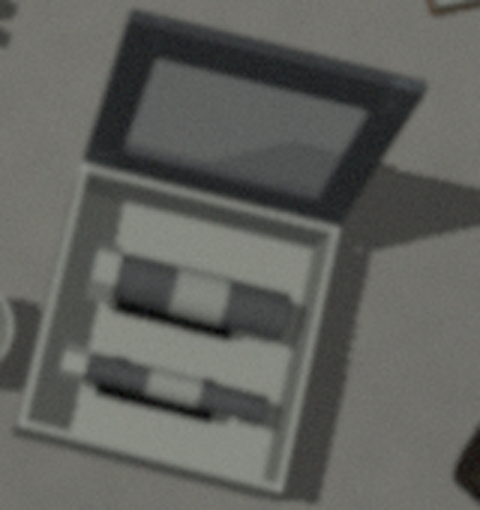

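The top view shows both tubes lying in their saddles: thick at rear (200,295), thin at front (170,385). The wrist measurement agrees within 1–2 mm. The lid is at about 1.78 rad. Next I go over the lid and come down behind it.

>>> move_arm([
  {"x": 0,"y": 0.0,"z": -0.045,"yaw": 0,"fingers": 1},
  {"x": 0.035,"y": 0.03,"z": -0.055,"yaw": 0,"fingers": 1},
  {"x": 0.06,"y": 0.07,"z": -0.055,"yaw": 0,"fingers": 1},
  {"x": 0.09,"y": 0.11,"z": -0.055,"yaw": 0,"fingers": 1},
  {"x": 0.115,"y": 0.15,"z": -0.055,"yaw": 0,"fingers": 1},
])

```text
time: 16.45
eef_pos: [0.6308, -0.2166, 0.2812]
tcp_rot: [0.798, 0.603, -0.0, -0.001]
contact_force: [1.0, -0.6, 0.9]
opening: -0.001
finger_force: 0.0
```

>>> move_arm([
  {"x": 0.025,"y": 0.04,"z": 0,"yaw": 0,"fingers": 1},
  {"x": 0.028,"y": 0.053,"z": 0,"yaw": 0,"fingers": 1},
  {"x": 0.028,"y": 0.053,"z": 0,"yaw": 0,"fingers": 1},
  {"x": 0.028,"y": 0.053,"z": 0,"yaw": 0,"fingers": 1},
])

```text
time: 16.85
eef_pos: [0.6873, -0.2062, 0.2809]
tcp_rot: [0.798, 0.602, -0.001, -0.001]
contact_force: [-0.1, -0.2, -0.5]
opening: 0.002
finger_force: 0.0
```

```bash
cat >> h.py <<'E'
C=np.array([.5255,-.1565]);_a=-.28;RC=np.array([[np.cos(_a),-np.sin(_a)],[np.sin(_a),np.cos(_a)]])
def case():
    s=ctrl.get_state();c=RC.T@(s['eef_pos'][:2]-C);print('t',round(s['time'],2),'case x,y,z',c.round(4),s['eef_pos'][2].round(4),'psi',psi(s).round(4),'F',s['contact_force'].round(1));return c[0],c[1],s['eef_pos'][2]
E
python3 - <<'E'
from h import *
case()
r=.142
for a in np.arange(1.8,-.05,-.1): print(a.round(2),'x',round(.078-r*np.cos(a)+.008*np.sin(a)+.007,4),'z',round(.0545+r*np.sin(a)+.008*np.cos(a),4))
E
```

```text
t 16.85 case x,y,z [ 0.1693 -0.003 ] 0.2809 psi 1.2925 F [-0.1 -0.2 -0.5]
1.8 x 0.1251 z 0.191
1.7 x 0.1112 z 0.1943
1.6 x 0.0971 z 0.1962
1.5 x 0.0829 z 0.1967
1.4 x 0.0687 z 0.1958
1.3 x 0.0547 z 0.1935
1.2 x 0.041 z 0.1897
1.1 x 0.0277 z 0.1847
1.0 x 0.015 z 0.1783
0.9 x 0.003 z 0.1707
0.8 x -0.0082 z 0.1619
0.7 x -0.0185 z 0.1521
0.6 x -0.0277 z 0.1413
0.5 x -0.0358 z 0.1296
0.4 x -0.0427 z 0.1172
0.3 x -0.0483 z 0.1041
0.2 x -0.0526 z 0.0906
0.1 x -0.0555 z 0.0766
-0.0 x -0.057 z 0.0625
```

>>> move_arm([
  {"x": 0.003,"y": 0,"z": 0.04,"yaw": 0,"fingers": 1},
  {"x": 0.003,"y": 0,"z": 0.075,"yaw": 0,"fingers": 1},
  {"x": 0.003,"y": 0,"z": 0.09,"yaw": 0,"fingers": 1},
  {"x": 0.003,"y": -0.01,"z": 0.09,"yaw": 0,"fingers": 1},
  {"x": 0.003,"y": -0.02,"z": 0.09,"yaw": 0,"fingers": 1},
])

```text
time: 17.35
eef_pos: [0.6689, -0.1995, 0.1941]
tcp_rot: [0.799, 0.601, 0.0, 0.001]
contact_force: [-0.6, -0.1, 0.5]
opening: 0.0
finger_force: 0.0
```

```bash
python3 -c "
from h import *
case()"
```

```text
t 17.35 case x,y,z [ 0.1497 -0.0017] 0.1941 psi 1.2904 F [-0.6 -0.1  0.5]
```

>>> move_arm([
  {"x": 0,"y": -0.014,"z": 0,"yaw": 0,"fingers": 1},
  {"x": 0,"y": -0.028,"z": 0,"yaw": 0,"fingers": 1},
  {"x": 0,"y": -0.042,"z": 0,"yaw": 0,"fingers": 1},
  {"x": 0,"y": -0.056,"z": 0,"yaw": 0,"fingers": 1},
  {"x": 0,"y": -0.07,"z": 0,"yaw": 0,"fingers": 1},
])

```text
time: 17.85
eef_pos: [0.6038, -0.1809, 0.1984]
tcp_rot: [0.799, 0.601, 0.003, 0.005]
contact_force: [1.1, -0.5, 1.8]
opening: 0.005
finger_force: 1.0
```

```bash
python3 -c "
from h import *
case()"
```

```text
t 17.85 case x,y,z [ 0.082  -0.0018] 0.1984 psi 1.2905 F [ 1.1 -0.5  1.8]
```

>>> move_arm([
  {"x": 0,"y": -0.013,"z": 0,"yaw": 0,"fingers": 1},
  {"x": 0,"y": -0.027,"z": 0.003,"yaw": 0,"fingers": 1},
  {"x": 0,"y": -0.041,"z": 0.006,"yaw": 0,"fingers": 1},
  {"x": 0,"y": -0.054,"z": 0.011,"yaw": 0,"fingers": 1},
  {"x": 0,"y": -0.067,"z": 0.017,"yaw": 0,"fingers": 1},
])

```text
time: 18.35
eef_pos: [0.5389, -0.1622, 0.1798]
tcp_rot: [0.799, 0.601, 0.002, 0.004]
contact_force: [2.6, -0.3, 0.3]
opening: -0.001
finger_force: 0.7
```

```bash
python3 -c "
from h import *
case()"
```

```text
t 18.35 case x,y,z [ 0.0145 -0.0017] 0.1798 psi 1.2904 F [ 2.6 -0.3  0.3]
```

>>> move_arm([
  {"x": 0,"y": -0.012,"z": 0.008,"yaw": 0,"fingers": 1},
  {"x": 0,"y": -0.023,"z": 0.016,"yaw": 0,"fingers": 1},
  {"x": 0,"y": -0.033,"z": 0.026,"yaw": 0,"fingers": 1},
  {"x": 0,"y": -0.042,"z": 0.037,"yaw": 0,"fingers": 1},
  {"x": 0,"y": -0.05,"z": 0.049,"yaw": 0,"fingers": 1},
])

```text
time: 18.85
eef_pos: [0.4902, -0.1481, 0.1287]
tcp_rot: [0.799, 0.601, 0.001, 0.002]
contact_force: [-0.0, -0.6, 1.8]
opening: -0.002
finger_force: 0.6
```

```bash
python3 -c "
from h import *
case()"
```

```text
t 18.85 case x,y,z [-0.0362 -0.0017] 0.1287 psi 1.2907 F [-0.  -0.6  1.8]
```

>>> move_arm([
  {"x": 0,"y": -0.007,"z": 0.012,"yaw": 0,"fingers": 1},
  {"x": 0,"y": -0.012,"z": 0.025,"yaw": 0,"fingers": 1},
  {"x": 0,"y": -0.016,"z": 0.038,"yaw": 0,"fingers": 1},
  {"x": 0,"y": -0.019,"z": 0.049,"yaw": 0,"fingers": 1},
  {"x": 0,"y": -0.02,"z": 0.056,"yaw": 0,"fingers": 1},
])

```text
time: 19.35
eef_pos: [0.4697, -0.1416, 0.0691]
tcp_rot: [0.799, 0.601, -0.0, -0.001]
contact_force: [-1.1, -0.0, 0.1]
opening: -0.001
finger_force: 0.4
```

>>> move_arm([
  {"x": 0,"y": -0.001,"z": 0.003,"yaw": 0,"fingers": 1},
  {"x": 0,"y": -0.001,"z": 0.006,"yaw": 0,"fingers": 1},
  {"x": 0,"y": -0.001,"z": 0.009,"yaw": 0,"fingers": 1},
  {"x": 0,"y": -0.001,"z": 0.011,"yaw": 0,"fingers": 1},
  {"x": 0,"y": -0.001,"z": 0.011,"yaw": 0,"fingers": 1},
])

```text
time: 19.85
eef_pos: [0.4699, -0.1419, 0.0624]
tcp_rot: [0.799, 0.602, -0.001, -0.001]
contact_force: [-6.4, 3.7, 15.1]
opening: -0.002
finger_force: 7.7
```

```bash
python3 -c "
from h import *
case()"
```

```text
t 19.85 case x,y,z [-0.0575 -0.0013] 0.0624 psi 1.2914 F [-6.4  3.7 15.1]
```

>>> move_arm([
  {"x": 0,"y": 0,"z": 0,"yaw": 0,"fingers": 1},
  {"x": 0,"y": 0,"z": 0,"yaw": 0,"fingers": 1},
  {"x": 0,"y": 0,"z": 0,"yaw": 0,"fingers": 1},
])

```text
time: 20.15
eef_pos: [0.4699, -0.1419, 0.0624]
tcp_rot: [0.799, 0.602, -0.001, -0.001]
contact_force: [-6.2, 3.0, 15.0]
opening: 0.001
finger_force: 7.5
```

>>> move_arm([
  {"x": 0,"y": 0,"z": -0.01,"yaw": 0,"fingers": 1},
  {"x": 0,"y": 0,"z": -0.04,"yaw": 0,"fingers": 1},
  {"x": -0.03,"y": 0,"z": -0.08,"yaw": 0,"fingers": 1},
  {"x": -0.07,"y": 0,"z": -0.11,"yaw": 0,"fingers": 1},
  {"x": -0.11,"y": 0,"z": -0.13,"yaw": 0,"fingers": 1},
])

```text
time: 20.65
eef_pos: [0.4401, -0.2492, 0.1934]
tcp_rot: [0.798, 0.602, 0.001, 0.003]
contact_force: [-0.3, 0.1, -0.9]
opening: -0.005
finger_force: 0.0
```

>>> move_arm([
  {"x": -0.05,"y": 0,"z": 0,"yaw": 0,"fingers": 1},
  {"x": -0.1,"y": 0,"z": 0,"yaw": 0,"fingers": 1},
  {"x": -0.1,"y": 0,"z": 0,"yaw": 0,"fingers": 1},
  {"x": -0.1,"y": 0,"z": 0,"yaw": 0,"fingers": 1},
])

```text
time: 21.05
eef_pos: [0.4112, -0.3445, 0.1898]
tcp_rot: [0.8, 0.6, 0.0, -0.0]
contact_force: [0.1, -0.4, -0.8]
opening: -0.001
finger_force: 0.0
```

```bash
python3 -c "
from h import *
case()
im=cv2.vconcat([save('top','t4.png',(330,130,520,320),2),save('side','s4.png',(240,110,430,270),2)])
cv2.imwrite('pics/end.png',cv2.resize(np.clip(im.astype(float)*1.4,0,255).astype(np.uint8),None,fx=.85,fy=.85))
"
```

```text
t 21.05 case x,y,z [-0.0579 -0.2122] 0.1898 psi 1.2882 F [ 0.1 -0.4 -0.8]
```

View pics/end.png

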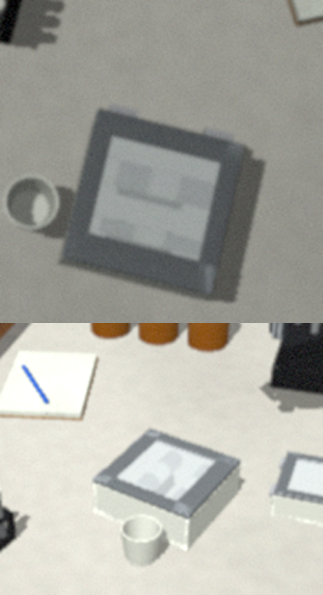

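The lid lies flat and closed on the case in both views (top crop about (150,200), side crop about (165,475)). The cup is undisturbed and the arm is clear, so I'm handing in.

```bash
python3 -c "
from h import *
print(ctrl.sign_off())"
```

```text
the job is handed in; nothing more can be done
None
```

I laid both tubes in their saddles, closed the lid gently until it sat flat, and handed the job in at about 21 s of the 72 s; the sign-off gave no verdict.

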